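Set the flip stop and push the offcut up to it

TASK

Of the two flip stops on the jig's rail, flip the flag of the one farther from the offcut fully down into the channel, leaving the nearer one up. Then push the offcut that lies in the channel along it, under the raised stop, until its end rests against the lowered flag, and leave it lying there.

Things in the scene. Friction and masses are not known exactly. Their poses are not given: they have to be found in the camera images.
- stock: The offcut to push: straight strip of light wood, 45 wide, 160 long, 19 mm high, in the right-hand part of the jig's channel, lengthwise. Origin: centre of its underside; y along its length. Push it to the left, along +y of far_stop, at its right end, behind which the channel is empty and open.
- jig: Fixed plywood board 130 x 380 x 12 mm with a channel 51 mm wide, open at both ends: low wooden strip on the robot's side (top 6 mm above the board), aluminium rail beyond it (38 mm above the board, 45 mm thick). Origin: under the board, z = 0, on the channel's centre line; y along the channel to the left, x away from the robot; the board runs from y -0.20 to +0.18.
- far_stop: Fixed bracket of the flip stop to use, the left one of two on the rail, farther from the offcut. Origin: on the rail's top (z = 0.050) under the hinge pin, which runs along y 8 mm above it. Axes as the jig's; the channel's centre line is at x = -0.0305. Its flag is a steel plate 14 mm thick (y -7 to +7 mm), about 48 x 48 mm. A saw fence 0.11 m high stands behind the rail, at x = +70 mm or more.
- far_flag (a joint): Its flag's hinge angle, rad. 0: fully down, plate across the channel to 40 mm below the pin, top edge 6 mm above it. 1.8 to 2.0: raised, leaning back a little: x -38 to +27 mm, z 0 to 62 mm from the pin, its rear at x +13 to +20, 28 mm above the pin, where a fingertip behind it can push it towards the robot. Light friction holds it there; past about 1.4 it falls down to 0 by itself.
- near_flag (a joint): Hinge angle of the other, identical flip stop, 70 to 110 mm along the rail to the right of the far one, nearer the offcut; same meaning. It stays raised; the offcut passes under it. Neither flag can be pushed aside along y.

How it is judged:
By the outcome, as a careful person would: the job done as asked, in the order asked, and still so for the second after the job is handed in, with the robot touching nothing.
It also fails if it takes over 42 s, if anything falls off the work surface, if the arm or the gripper's body presses on something with over 40 N, if the wrist force passes 120 N, or if a joint passes its speed limit or range.

ROBOT

A 6-joint arm with a two-finger parallel gripper is mounted at the origin on the work surface; the furniture and walls round the work are solid. World frame = base frame: x ahead of the robot, y to its left, z up, the work surface at z = 0. Lengths are in mm, angles in rad, forces in N, time in s.
With the tool pointing down it reaches from about 400 to 925 mm from the base axis. Payload 12.5 kg.
Tool frame: the origin (TCP) lies on the centre line of the jaws, within the pads' length; the fingertips stand 17 mm ahead of it and the grasp point (between the pads) lies 2 mm behind it; z points along the fingers, y is the line along which they close (so a half turn about z gives the same grasp; the last joint's range is limited). The gripper opens to 95 mm and grips with 3 to 60 N. Pads are 20 mm wide; open, the fingers measure 119 mm over their backs; the gripper's body (75 mm by 180 mm) begins 59 mm behind the grasp point.
Start: joints at [1.213, 0.491, 1.559, -0, 1.092, -0.106], TCP at [155.699, 605.312, 231.661] pointing down, gripper open.
Joint ranges: [-3.1, 3.1], [-0.84, 2.19], [0.05, 2.79], [-1.13, 4.28], [0.06, 2.93], [-2.69, 2.69]. Speed limits (rad/s): [2.22, 2.22, 2.79, 3.14, 3.14, 3.14].

INTERFACE

Orientations are given as [roll, pitch, yaw] about the fixed x, y, z axes, in that order (R = Rz(yaw) Ry(pitch) Rx(roll)).
In Python, from cell import env gives the robot as it stands.
- The arm moves only by the tool drive_tool, never from a script. Its argument "deltas" is text: rows parted by semicolons, each of 4 numbers parted by spaces: the shift along the world's x, y, z normalised to -1 to 1, where 1 is 100 mm, then the turn about the world's z normalised to -1 to 1, where 1 is 180 degrees. A call has 1 to 10 rows; each row shifts and turns the commanded pose from where the row before left it; what a row does not reach is not made up. A row lasts 1/12 s, in which the tool goes at most 41.7 mm and 7.16 degrees, less where a joint would pass 70% of its speed; a pose out of reach is approached as far as the arm can. A call with a number of a shift or a turn outside -1 to 1 is refused whole. A call with a gripper value outside its range is refused whole. "gripper" is the closure, from 0 (fully open) to 1 (shut), set as the call begins (left out, the last holds). The fingers move at their own pace and stop on an object; the grip force is fixed at half the most. Time passes only in rows, so rows that do not move let the fingers close. It gives the time, the measured TCP pose, the force, the opening and the grip force at its end, in the units of the state.
- env.state(): the state, without advancing time (a new reading comes with each control period).
- env.read_camera(name): name is "scene" or "side" or "wrist"; returns (picture, depth): 480x640x3 uint8, red, green, blue; 480x640 float32, mm along the optical axis (not along the pixel's ray), 0 where there is no reading.
- env.camera_params(name): a dict with "mtx" (3x3 intrinsics, pixels), "camera_from_world" (4x4, takes a point from world to camera coordinates); the wrist camera has in their place "mount" (4x4, takes a point from camera to tool coordinates, whose origin is the TCP and whose axes are the flange's). Camera axes: x right, y down, z forward; pixel columns grow to the right and rows downward; lengths in mm; the calibration is good to about 2 mm. A picture is of the moment at which its call begins: read the wrist's pose just before it. camera_params takes no time and is no camera call.
- env.job_done(): hands the job in; it is judged then, once.
The state is a dict: "t": time; "joints": joint angles; "qvel": joint speeds; "tau": joint torques, N m; "eef_pos": TCP position; "tcp_rot": TCP orientation; "ft_force": force on the tool from outside, world axes, zero at the start; "moment": the same for the moment, N m; "opening": opening from 0.0 (shut) to 1.0 (fully open); "grip_force": force on a finger pad.
Only numpy, scipy, OpenCV 4.12 (cv2) and the standard library are available. Lean on these libraries where they do the work, as an engineer would, in place of code of your own. Each camera call takes 0.05 s, during which the arm holds its last target. There are 200 camera calls.

## Working session

There is one attempt and no reset: what is moved stays moved. The work goes in short steps, Python scripts to look and compute and a tool call to move; the robot and the scene stay as the last step left them, time stands still between calls to the robot, and variables do not carry over. Pictures are saved under pics/ and viewed, at most 10 in all, crops included, and the job is handed in when it is done.

Besides the shell and the picture viewer there is one more tool, called after "Call:" as name(argument=value, ...) on one line, values as JSON. drive_tool: Moves the arm, as the interface text tells. Its arguments: {"type":"object","properties":{"deltas":{"type":"string"},"gripper":{"type":"number"}},"required":["deltas"]}

```bash
mkdir -p pics; cat > h.py <<'E'
import numpy as np,cv2
from cell import env
def world(cam,d,M=None):
    p=env.camera_params(cam);K=np.array(p["mtx"]);T=np.linalg.inv(np.array(p["camera_from_world"]))
    v,u=np.mgrid[0:480,0:640];P=np.stack([(u-K[0,2])/K[0,0]*d,(v-K[1,2])/K[1,1]*d,d],-1)
    return P@T[:3,:3].T+T[:3,3]
E
python3 - <<'E'
from h import *
print(env.state())
for c in("scene","side"):
    im,d=env.read_camera(c);np.savez(c+".npz",im=im,d=d);cv2.imwrite(f"pics/{c}0.png",im[...,::-1]);p=env.camera_params(c);print(p)
E
```

```text
{'t': 0.0, 'joints': array([ 1.21338123e+00,  4.91502031e-01,  1.55948691e+00, -1.50479778e-05,
        1.09168490e+00, -1.05585242e-01]), 'qvel': array([-0.00036926, -0.000315  ,  0.00029461, -0.0010078 , -0.00122792,
       -0.00048307]), 'tau': array([-2.89218202e-03, -6.12637353e+01, -2.58177620e+01,  6.91901240e-02,
        4.83259920e-02, -1.25395986e-04]), 'eef_pos': array([155.62267547, 605.06575415, 231.08457925]), 'tcp_rot': array([-3.14051608e+00, -1.00673512e-04,  2.88976969e+00]), 'ft_force': array([0.24492411, 0.55422276, 0.06493416]), 'moment': array([ 0.00880436,  0.02910318, -0.05887462]), 'grip_force': 0.0, 'opening': 0.9995483317035283}
{'mtx': array([[618.88413707,   0.        , 319.17869867],
       [  0.        , 618.88413707, 241.93479573],
       [  0.        ,   0.        ,   1.        ]]), 'camera_from_world': array([[-9.04838182e-01, -4.25184218e-01,  2.20509423e-02,
         3.67177073e+02],
       [-2.84487428e-01,  5.65263188e-01, -7.74302545e-01,
         2.25031267e+02],
       [ 3.16756636e-01, -7.06891723e-01, -6.32431281e-01,
         6.57602901e+02],
       [ 0.00000000e+00,  0.00000000e+00,  0.00000000e+00,
         1.00000000e+00]])}
{'mtx': array([[490.03947746,   0.        , 318.32215995],
       [  0.        , 490.03947746, 250.42739484],
       [  0.        ,   0.        ,   1.        ]]), 'camera_from_world': array([[-9.27500310e-01, -3.73372656e-01, -1.83312356e-02,
         4.08576430e+02],
       [-1.83390325e-01,  4.97197899e-01, -8.48034338e-01,
         2.02426345e+02],
       [ 3.25747085e-01, -7.83190340e-01, -5.29624139e-01,
         6.51288073e+02],
       [ 0.00000000e+00,  0.00000000e+00,  0.00000000e+00,
         1.00000000e+00]])}
```

View pics/scene0.png

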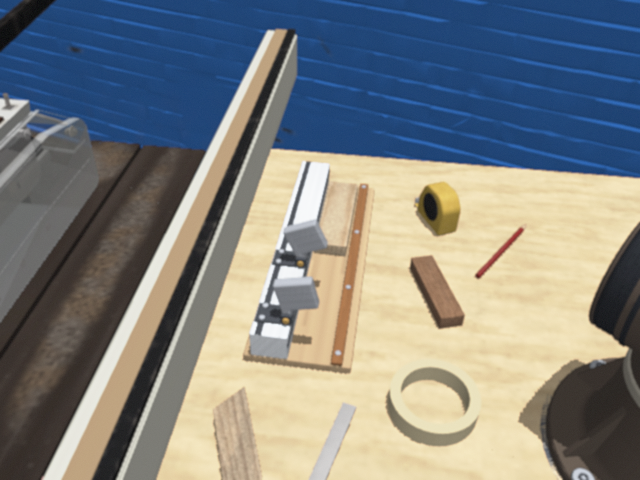

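View pics/side0.png

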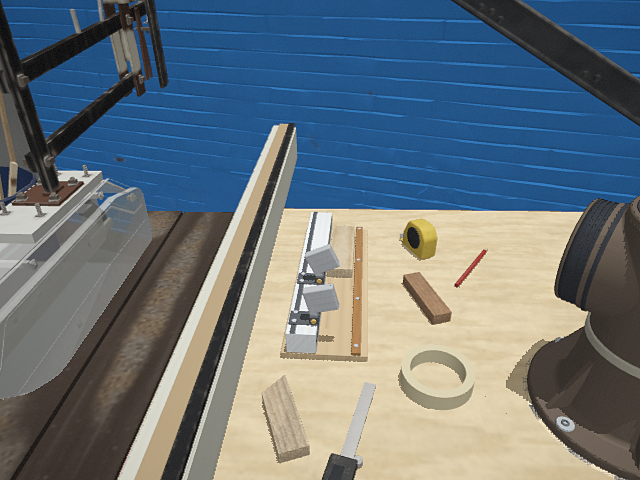

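The scene view has the jig with its left end toward the camera. Its corners are about (248,357) and (350,366). The far flag is at (296,293), the near flag at (305,238), and the offcut at (337,210). The brown strip runs from (364,186) to (338,362). The fence is behind the rail.

```bash
python3 - <<'E'
from h import *
for c,roi in(("scene",(235,400,150,375)),("side",(275,375,205,365))):
    z=np.load(c+".npz");im=z["im"];W=world(c,z["d"].astype(float))
    m=np.zeros((480,640),bool);m[roi[2]:roi[3],roi[0]:roi[1]]=1;m&=z["d"]>0
    H=W[...,2]; hsv=cv2.cvtColor(im,cv2.COLOR_RGB2HSV)
    for n,k in (("rail",m&(abs(H-50)<3)&(hsv[...,1]<60)),("strip",m&(abs(H-18)<3)&(hsv[...,1]>140)),("board",m&(abs(H-12)<2.0)),("flags",m&(H>75)&(H<118)&(hsv[...,1]<60)),("stock",m&(abs(H-31)<3)&(hsv[...,1]>50))):
        k=cv2.morphologyEx(k.astype(np.uint8),cv2.MORPH_OPEN,np.ones((2,2)))
        nn,l,s,ce=cv2.connectedComponentsWithStats(k)
        for i in range(1,nn):
            if s[i,4]<60: continue
            P=W[l==i];r=cv2.minAreaRect(P[:,:2].astype(np.float32))
            print(c,n,s[i],P.mean(0).round(1),"rect",[np.round(x,1) for x in r], np.percentile(P[:,2],[2,50,98]).round(1))
E
```

```text
scene rail [ 283  162   48   69 1812] [ 516.9 -195.    53.1] rect [array([399.5,  79.1]), array([ 62.3, 929. ]), np.float64(23.2)] [ 42.1  49.7 104.8]
scene rail [ 251  232   55  108 1813] [457.4  14.7  52.7] rect [array([362.3, 203.9]), array([ 61.6, 673.7]), np.float64(25.8)] [ 45.8  49.8 102.4]
scene board [ 344  188   32  181 1231] [390.9 -97.3  11.3] rect [array([329.5,  88.3]), array([ 17.4, 858.8]), np.float64(18.1)] [-1.2 11.3 13.5]
scene board [ 283  252   67  115 3622] [411.4 -18.2  13.4] rect [array([338.8, 189.1]), array([ 69.4, 676.3]), np.float64(20.5)] [ 9.4 11.5 17.3]
scene board [245 339  11  18  83] [461.3  79.5  13.3] rect [array([464.9,  76.8]), array([11. , 27.2]), np.float64(46.0)] [ 8.5 11.4 35.5]
scene flags [236 151  21  52 600] [ 603.2 -154.7   93.5] rect [array([421.4, 137.7]), array([ 31.3, 851. ]), np.float64(31.1)] [ 70.2  92.8 109.7]
scene flags [ 284  220   45   31 1015] [450.1 -53.5  95.4] rect [array([356. , 170.6]), array([ 56.1, 726.4]), np.float64(23.1)] [ 29.6  95.  115.7]
scene flags [ 274  277   47   32 1182] [415.3  41.8  94.9] rect [array([33
[... 814 characters left out ...]
[282 336   6  18  62] [459.4  85.   23. ] rect [array([339. , 306.8]), array([  7.7, 577.4]), np.float64(28.7)] [ 8.8 11.6 43.2]
side flags [306 245  35  26 639] [451.6 -54.2  92.6] rect [array([364.1, 193.7]), array([ 55. , 801.3]), np.float64(19.6)] [ 29.8  93.1 114.9]
side flags [304 284  36  27 753] [416.3  41.3  92.6] rect [array([345.9, 240. ]), array([ 50.4, 702. ]), np.float64(19.7)] [ 11.9  93.9 111.9]
side stock [332 227  14  27 211] [ 489.9 -225.7   32.6] rect [array([359.4, 147.9]), array([ 25.3, 884.2]), np.float64(18.9)] [28.6 30.3 32.2]
side stock [340 227  16  44 333] [ 453.6 -191.8   30.8] rect [array([353.3, 134.6]), array([ 26.5, 905.2]), np.float64(17.6)] [10.8 30.2 32.1]
```

```bash
python3 - <<'E'
from h import *
for c,roi in(("scene",(235,400,150,375)),("side",(275,375,205,365))):
    z=np.load(c+".npz");im=z["im"];W=world(c,z["d"].astype(float))
    m=np.zeros((480,640),bool);m[roi[2]:roi[3],roi[0]:roi[1]]=1;m&=z["d"]>0
    H=W[...,2]; hsv=cv2.cvtColor(im,cv2.COLOR_RGB2HSV)
    near=m&(W[...,0]>330)&(W[...,0]<600)&(W[...,1]>-330)&(W[...,1]<160)
    # rail: top points
    P=W[near&(abs(H-50)<2.0)&(hsv[...,1]<70)]
    vx,vy,x0,y0=cv2.fitLine(P[:,:2].astype(np.float32),cv2.DIST_HUBER,0,.01,.01).ravel()
    print(c,"rail yaw",np.degrees(np.arctan2(-vx,vy))%180)
    a=np.radians(20.2);R=np.array([[np.cos(a),np.sin(a)],[-np.sin(a),np.cos(a)]])
    def st(n,k):
        Q=W[k];q=Q[:,:2]@R.T
        print(c,n,len(Q),"u",np.percentile(q[:,0],[1,3,50,97,99]).round(1),"v",np.percentile(q[:,1],[1,3,50,97,99]).round(1),"z",np.percentile(Q[:,2],[2,50,98]).round(1))
        l=cv2.fitLine(q.astype(np.float32),cv2.DIST_HUBER,0,.01,.01).ravel();print("   slope deg",np.degrees(np.arctan(l[0]/l[1])) if abs(l[1])>abs(l[0]) else "x")
    st("rail",near&(abs(H-50)<2)&(hsv[...,1]<70))
    st("board",near&(abs(H-12)<2))
    st("strip",near&(abs(H-18)<2)&(hsv[...,1]>130))
    st("stock",near&(abs(H-31)<2.5)&(hsv[...,1]>50)&(W[...,1]<-120))
    fl=near&(H>73)&(H<122)
    st("farflag",fl&(W[...,1]>0)&(W[...,0]<480));st("nearflag",fl&(W[...,1]<0)&(W[...,0]<500))
    f=m&(H>80)&(H<115)&(W[...,0]>490+0*H);  st("fence",f)
E
```

```text
scene rail yaw 15.991028
scene rail 3356 u [396.4 399.4 429.9 452.8 456.8] v [-451.7 -443.6 -293.8  -80.9  -78. ] z [48.2 49.7 51.8]
   slope deg 4.2089925
scene board 5320 u [322.6 326.3 372.7 426.3 464.3] v [-431.1 -392.6 -160.1  -77.   -74.6] z [10.1 11.6 13.5]
   slope deg 10.597446
scene strip 1109 u [333.3 335.2 347.8 358.  359.4] v [-428.5 -416.8 -212.   -77.7  -74. ] z [16.1 17.6 19.4]
   slope deg 3.1114287
scene stock 1769 u [347.8 350.1 371.  392.4 394.5] v [-430.2 -426.3 -349.5 -275.6 -271.9] z [28.8 30.6 32.6]
   slope deg 0.38716674
scene farflag 1232 u [381.5 383.1 404.8 428.9 431.1] v [-115.1 -113.5 -103.5 -101.1 -100.8] z [ 74.3  96.5 112.3]
   slope deg x
scene nearflag 1048 u [380.1 382.3 405.2 430.4 432.8] v [-216.5 -215.2 -205.6 -202.8 -202.5] z [ 74.8  96.  115.6]
   slope deg x
scene fence 536 u [509.1 509.5 513.4 524.3 526.2] v [-417.  -406.  -352.7 -298.5 -293.5] z [ 80.7  95.3 109.9]
   slope deg 1.7209045
side rail yaw 16.190598
side rail 1707 u [398.5 401.1 433.5 453.5 455.9] v [-451.3 -441.5 -244.9  -79.3  -77.6] z [48.1 49.5 51.8]
   slope deg 4.0094137

[... 666 characters left out ...]
t call last):
  File "<stdin>", line 22, in <module>
  File "<stdin>", line 14, in st
    return _quantile_unchecked(
        a, q, axis, out, overwrite_input, method, keepdims, weights)
    return _ureduce(a,
                    func=_quantile_ureduce_func,
    ...<5 lines>...
                    overwrite_input=overwrite_input,
                    method=method)
    r = func(a, **kwargs)
    result = _quantile(arr,
                       quantiles=q,
    ...<2 lines>...
                       out=out,
                       weights=wgt)
    slices_having_nans = np.isnan(arr[-1, ...])
                                  ~~~^^^^^^^^^
IndexError: index -1 is out of bounds for axis 0 with size 0
```

```bash
python3 - <<'E'
from h import *
a=np.radians(20.2);R=np.array([[np.cos(a),np.sin(a)],[-np.sin(a),np.cos(a)]])
for c in("scene","side"):
    z=np.load(c+".npz");im=z["im"];W=world(c,z["d"].astype(float));hsv=cv2.cvtColor(im,cv2.COLOR_RGB2HSV)
    q=W[...,:2]@R.T;u,v=q[...,0],q[...,1];H=W[...,2];ok=(z["d"]>0)&(v>-460)&(v<-70)
    for n,k in(("rail",ok&(abs(H-49.7)<1.5)&(u>390)&(u<470)),("stock",ok&(abs(H-30.5)<1.5)&(u>340)&(u<400)&(v<-270)),("strip",ok&(abs(H-17.5)<2)&(hsv[...,1]>130)&(u>325)&(u<365)),("fence",ok&(H>60)&(u>470)&(u<560))):
        for b in range(-450,-80,40):
            s=k&(v>b)&(v<b+40)
            if s.sum()>25: print(c,n,b+20,np.percentile(u[s],[2,50,98]).round(1),H[s].max().round())
    k=ok&(H>55)&(H<73)&(u>370)&(u<480)
    print("low parts",[(int(b),*np.percentile(u[k&(abs(v-b)<5)],[2,98]).round(),H[k&(abs(v-b)<5)].max().round()) for b in range(-230,-80,10) if (k&(abs(v-b)<5)).sum()>8])
E
```

```text
scene rail -430 [394.9 415.4 437.2] 51.0
scene rail -390 [397.  417.2 439. ] 51.0
scene rail -350 [399.  420.7 441.4] 51.0
scene rail -310 [401.3 425.6 444.1] 51.0
scene rail -270 [432.6 442.6 447. ] 51.0
scene rail -230 [425.  439.1 449.5] 51.0
scene rail -190 [407.9 432.4 451. ] 51.0
scene rail -150 [433.3 445.2 453.2] 51.0
scene rail -110 [412.8 436.  456. ] 51.0
scene rail -70 [414.  433.9 456.1] 51.0
scene stock -430 [346.7 368.2 389.4] 32.0
scene stock -390 [348.4 370.9 392.1] 32.0
scene stock -350 [350.7 372.  394.2] 32.0
scene stock -310 [353.5 372.4 393.9] 32.0
scene stock -270 [354.8 368.8 383. ] 32.0
scene strip -430 [332.1 336.8 341.4] 19.0
scene strip -390 [333.1 338.5 343.2] 19.0
scene strip -350 [335.1 340.3 345.2] 19.0
scene strip -310 [337.3 342.9 347.9] 19.0
scene strip -270 [339.6 344.7 349.8] 19.0
scene strip -230 [341.8 347.  352.4] 19.0
scene strip -190 [343.5 349.5 354.7] 19.0
scene strip -150 [346.2 351.4 356.8] 19.0
scene strip -110 [348.  353.5 358.8] 19.0
scene strip -70 [350.2 355.9 360.5] 19.0
scene fence -430 [508.3 521.9 558.8] 111.0
scene fence -390 [5
[... 1822 characters left out ...]
5.6 361.5] 19.0
side fence -430 [509.5 523.2 558.9] 110.0
side fence -390 [510.7 525.3 555.1] 110.0
side fence -350 [511.8 525.6 556. ] 110.0
side fence -310 [513.1 526.6 557. ] 110.0
side fence -270 [514.2 528.3 558.2] 110.0
side fence -230 [515.4 528.5 558.7] 110.0
side fence -190 [516.6 529.8 558.6] 110.0
side fence -150 [517.7 529.5 558.8] 110.0
side fence -110 [519.  530.6 558.7] 110.0
side fence -70 [520.  530.8 558.7] 111.0
low parts [(-210, np.float64(400.0), np.float64(423.0), np.float64(72.0)), (-200, np.float64(406.0), np.float64(441.0), np.float64(73.0)), (-100, np.float64(396.0), np.float64(426.0), np.float64(73.0)), (-90, np.float64(413.0), np.float64(423.0), np.float64(65.0))]
```

```bash
cat >> h.py <<'E'
A=np.radians(17.05);R=np.array([[np.cos(A),np.sin(A)],[-np.sin(A),np.cos(A)]])
E
python3 - <<'E'
from h import *
for c in("scene","side"):
    z=np.load(c+".npz");im=z["im"];W=world(c,z["d"].astype(float));hsv=cv2.cvtColor(im,cv2.COLOR_RGB2HSV)
    q=W[...,:2]@R.T;u,v=q[...,0],q[...,1];H=W[...,2];ok=(z["d"]>0)&(v>-500)&(v<-40)
    ok&=(u>330)&(u<480)
    P=lambda n,k:print(c,n,"u",np.percentile(u[k],[1,3,50,97,99]).round(1),"v",np.percentile(v[k],[.3,1,50,99,99.7]).round(1),"z",np.percentile(H[k],[1,50,99]).round(1))
    P("rail",ok&(abs(H-49.7)<1.5)&(u>390)&(u<480))
    P("strip",ok&(abs(H-17.5)<2)&(hsv[...,1]>130)&(u<385))
    P("stock",ok&(abs(H-30.5)<1.5)&(u<420)&(v<-280))
    for b in(-100,-200):P("flag",ok&(H>75)&(abs(v-b+25)<45))
    k=(z["d"]>0)&(H>60)&(u>480)&(u<600);
    for b in range(-430,0,80): 
        s=k&(abs(v-b)<15); print("fence",b,np.percentile(u[s],1).round(1))
E
```

```text
scene rail u [417.3 418.5 443.3 460.3 460.8] v [-431.5 -428.4 -278.5  -54.3  -53. ] z [48.3 49.6 51.1]
scene strip u [354.  354.2 359.1 363.9 364.2] v [-412.5 -409.5 -192.1  -54.2  -53.2] z [15.7 17.5 19.4]
scene stock u [369.  369.9 390.7 412.  413.2] v [-411.9 -410.2 -340.9 -281.7 -280.7] z [29.1 30.6 32. ]
scene flag u [386.5 388.  409.7 434.6 436.3] v [-93.4 -92.7 -81.5 -80.  -80. ] z [ 75.5  98.6 113. ]
scene flag u [390.9 392.9 415.8 441.3 444. ] v [-195.3 -194.  -182.9 -180.4 -180.1] z [ 75.8  96.5 116.4]
fence -430 531.8
fence -350 529.8
fence -270 527.9
fence -190 525.9
fence -110 524.1
fence -30 522.2
side rail u [418.7 420.1 446.7 461.4 461.9] v [-430.3 -426.4 -237.2  -53.4  -52.4] z [48.2 49.5 51.1]
side strip u [354.7 354.8 360.8 366.2 366.4] v [-427.5 -416.9 -196.5  -53.4  -52.8] z [15.6 17.2 19.2]
side stock u [370.3 371.3 390.1 412.6 413.9] v [-409.  -407.6 -344.8 -281.7 -281.1] z [29.  30.3 31.9]
side flag u [387.3 388.7 410.1 435.9 437.4] v [-93.8 -92.1 -81.2 -80.  -80. ] z [ 75.8  99.8 112.5]
side flag u [392.2 394.1 416.5 442.3 444.4] v [-194.  -193.1 -182.4 -180.2 -180.1] z [ 75.5  95.5 115.9]
fence -430 533.0
fence -350 531.0
fence -270 529.0
fence -190 527.0
fence -110 525.0
fence -30 522.9
```

Call:
drive_tool(deltas="0.158 -0.275 0 -0.0325;0.158 -0.275 0 -0.0325;0.158 -0.275 0 -0.0325;0.158 -0.275 0 -0.0325;0.158 -0.275 0 -0.0325;0.158 -0.275 0 -0.0325;0.158 -0.275 0 -0.0325;0.158 -0.275 0 -0.0325;0.158 -0.275 0 -0.0325;0.158 -0.275 0 -0.0325", gripper=1)

```text
t: 0.93
eef_pos: [314.0, 328.9, 231.5]
tcp_rot: [-3.141, 0.0, 1.864]
ft_force: [1.3, 0.3, 0.0]
opening: 0.356
grip_force: 0.0
```

Call:
drive_tool(deltas="0.158 -0.275 0 0;0.158 -0.275 0 0;0.158 -0.275 0 0;0.158 -0.275 0 0;0.158 -0.275 0 0;0.158 -0.275 0 0;0.158 -0.275 0 0;0.158 -0.275 0 0;0.158 -0.275 0 0;0.158 -0.275 0 0")

```text
t: 1.77
eef_pos: [472.1, 53.7, 231.6]
tcp_rot: [-3.141, -0.0, 1.869]
ft_force: [1.5, 0.5, -0.6]
opening: 0.006
grip_force: 0.0
```

Call:
drive_tool(deltas="0 0 -0.3 0;0 0 -0.3 0;0 0 -0.15 0;0 0 0 0")

```text
t: 2.1
eef_pos: [470.3, 55.0, 153.9]
tcp_rot: [-3.136, -0.002, 1.868]
ft_force: [-0.7, -0.4, -0.2]
opening: 0.004
grip_force: 0.0
```

```bash
cat > shot.py <<'E'
from h import *
import sys
n=sys.argv[1];t=[]
for c,(x0,x1,y0,y1) in(("scene",(210,400,140,380)),("side",(240,400,190,390))):
    im,d=env.read_camera(c);np.savez(c+".npz",im=im,d=d);k=im[y0:y1,x0:x1,::-1];t.append(cv2.resize(k,(int((x1-x0)*560/(y1-y0)*.85),476)))
cv2.imwrite(f"pics/{n}.png",np.hstack(t));s=env.state();print(s["t"],s["eef_pos"],s["ft_force"])
E
python3 shot.py a1
```

```text
2.2 [471.73711503  55.32401977 156.76412971] [ 0.23019809 -0.2887263  -0.02978137]
```

View pics/a1.png

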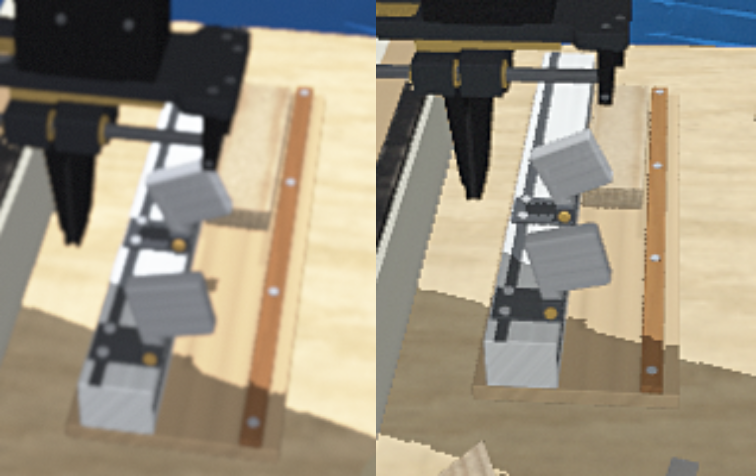

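The left half of the picture is the scene view. The closed fingertips are behind the rail at (75,240), clear of the fence. A guide nub hangs at (210,165) over the channel side, so I need its height.

```bash
python3 - <<'E'
from h import *
for c in("scene","side"):
    z=np.load(c+".npz");W=world(c,z["d"].astype(float));q=W[...,:2]@R.T;u,v=q[...,0],q[...,1];H=W[...,2]
    k=(z["d"]>0)&(H>126)&(v>-140)&(v<-20)&(u>350)&(u<560)&(z["im"].max(2)<90)
    for b in range(355,560,10):
        s=k&(abs(u-b)<5)
        if s.sum()>5: print(c,b,"zmin",np.percentile(H[s],[2,98]).round(),"v",np.percentile(v[s],[2,98]).round())
E
```

```text
scene 375 zmin [241. 258.] v [-113.  -51.]
scene 385 zmin [219. 258.] v [-116.  -51.]
scene 395 zmin [229. 410.] v [-120.  -51.]
scene 405 zmin [229. 408.] v [-121.  -54.]
scene 415 zmin [231. 404.] v [-118.  -53.]
scene 425 zmin [230. 398.] v [-119.  -51.]
scene 435 zmin [230. 388.] v [-108.  -51.]
scene 445 zmin [222. 378.] v [-90. -30.]
scene 455 zmin [159. 367.] v [-81. -46.]
scene 465 zmin [144. 376.] v [-78. -21.]
scene 475 zmin [173. 430.] v [-76. -20.]
scene 485 zmin [223. 430.] v [-65. -21.]
scene 495 zmin [230. 429.] v [-105.  -24.]
scene 505 zmin [229. 427.] v [-109.  -28.]
scene 515 zmin [229. 425.] v [-110.  -32.]
scene 525 zmin [228. 422.] v [-112.  -37.]
scene 535 zmin [215. 257.] v [-115.  -52.]
scene 545 zmin [217. 257.] v [-116.  -51.]
scene 555 zmin [239. 257.] v [-115.  -52.]
side 355 zmin [449. 480.] v [-107.  -22.]
side 365 zmin [438. 480.] v [-112.  -20.]
side 375 zmin [250. 468.] v [-115.  -23.]
side 385 zmin [224. 458.] v [-118.  -26.]
side 395 zmin [229. 432.] v [-120.  -51.]
side 405 zmin [230. 423.] v [-120.  -53.]
side 415 zmin [231. 411.] v [-122.  -54.]
side 425 zmin [231. 402.] v [-119.  -51.]
side 435 zmin [232. 393.] v [-121.  -29.]
side 445 zmin [224. 382.] v [-96. -30.]
side 455 zmin [168. 464.] v [-77. -20.]
side 465 zmin [147. 479.] v [-77. -20.]
side 475 zmin [168. 479.] v [-75. -20.]
side 485 zmin [227. 475.] v [-65. -21.]
side 495 zmin [239. 465.] v [-105.  -24.]
side 505 zmin [231. 455.] v [-106.  -27.]
side 515 zmin [231. 445.] v [-106.  -31.]
side 525 zmin [230. 433.] v [-109.  -36.]
side 535 zmin [224. 259.] v [-116.  -50.]
side 545 zmin [217. 259.] v [-117.  -51.]
side 555 zmin [241. 259.] v [-116.  -51.]
```

Call:
drive_tool(deltas="0 0 -0.2 0;0 0 -0.2 0;0 0 -0.12 0;0 0 0 0;0 0 0 0")

```text
t: 2.62
eef_pos: [472.2, 55.5, 105.6]
tcp_rot: [3.141, 0.0, 1.869]
ft_force: [0.0, -0.1, 0.7]
opening: 0.009
grip_force: 0.0
```

Call:
drive_tool(deltas="-0.038 -0.012 0 0;-0.038 -0.012 0 0;-0.038 -0.012 0 0;-0.038 -0.012 0 0;-0.038 -0.012 0 0;-0.038 -0.012 0 0;-0.038 -0.012 0 0;-0.038 -0.012 0 0;0 0 0 0;0 0 0 0")

```text
t: 3.45
eef_pos: [441.2, 45.6, 104.7]
tcp_rot: [-3.142, -0.0, 1.869]
ft_force: [0.0, 0.2, 0.0]
opening: 0.002
grip_force: 0.0
```

Call:
drive_tool(deltas="-0.038 -0.012 0 0;-0.038 -0.012 0 0;-0.038 -0.012 0 0;-0.038 -0.012 0 0;0 0 0 0;0 0 0 0;0 0 0 0;0 0 0 0")

```text
t: 4.12
eef_pos: [426.3, 40.9, 104.7]
tcp_rot: [3.141, 0.0, 1.869]
ft_force: [0.3, 0.5, -0.1]
opening: 0.007
grip_force: 0.0
```

```bash
python3 shot.py a2
```

```text
4.2167 [426.21703997  40.92869783 104.65853416] [-0.2221528  -0.49068664 -0.64584916]
```

View pics/a2.png

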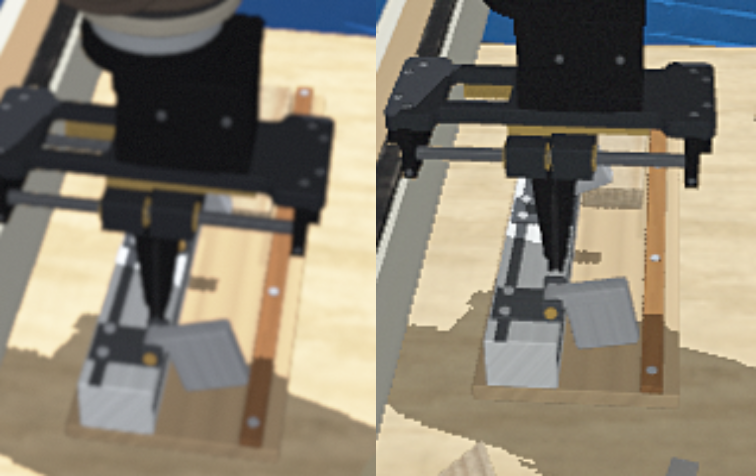

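The flag has left the finger and is tilted at (205,355). It may still be falling, so I'll lift clear and check.

Call:
drive_tool(deltas="0.1 0.03 0.0 0;0.1 0.03 0.15 0;0 0 0.3 0;0 0 0.3 0;0 0 0.3 0;0 0 0 0")

```text
t: 4.72
eef_pos: [448.6, 47.2, 214.3]
tcp_rot: [3.134, 0.003, 1.869]
ft_force: [-0.2, 0.2, 0.2]
opening: 0.006
grip_force: 0.0
```

```bash
python3 shot.py a3; python3 - <<'E'
from h import *
for c in("scene","side"):
    z=np.load(c+".npz");im=z["im"];W=world(c,z["d"].astype(float));q=W[...,:2]@R.T;u,v=q[...,0],q[...,1];H=W[...,2]
    k=(z["d"]>0)&(v>-96)&(v<-70)&(u>360)&(u<440)&(H>14)&(H<110)&(cv2.cvtColor(im,cv2.COLOR_RGB2HSV)[...,1]<60)
    for b in range(362,440,6):
        s=k&(abs(u-b)<3)
        if s.sum()>5: print(c,b,np.percentile(H[s],[2,98]).round(),"v",np.percentile(v[s],[2,98]).round())
E
```

```text
4.8167 [446.87383247  47.09023912 210.39642697] [-0.10257591 -0.34875283 -1.00813863]
scene 374 [21. 64.] v [-91. -79.]
scene 380 [20. 64.] v [-91. -79.]
scene 386 [20. 64.] v [-90. -79.]
scene 392 [20. 64.] v [-91. -79.]
scene 398 [21. 65.] v [-90. -79.]
scene 404 [20. 65.] v [-91. -79.]
scene 410 [21. 64.] v [-91. -79.]
scene 416 [15. 65.] v [-93. -71.]
scene 422 [49. 65.] v [-94. -71.]
scene 428 [49. 65.] v [-95. -71.]
scene 434 [48. 54.] v [-95. -70.]
side 374 [21. 64.] v [-88. -79.]
side 380 [19. 64.] v [-90. -78.]
side 386 [18. 64.] v [-89. -78.]
side 392 [20. 64.] v [-90. -78.]
side 398 [21. 64.] v [-92. -78.]
side 404 [21. 64.] v [-91. -78.]
side 410 [21. 64.] v [-90. -78.]
side 416 [19. 65.] v [-90. -72.]
side 422 [48. 65.] v [-96. -72.]
side 428 [49. 65.] v [-96. -70.]
side 434 [48. 54.] v [-95. -71.]
```

View pics/a3.png

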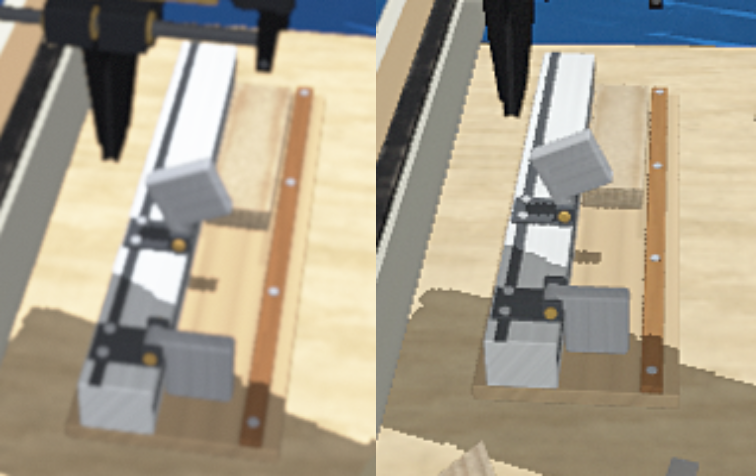

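The far flag is fully down, with its top at z 64 and its right face at v ≈ -92.5. The near flag is still raised. Next I'll go behind the offcut, whose right end is at v ≈ -411.

Call:
drive_tool(deltas="0.058 -0.359 0 0;0.058 -0.359 0 0;0.058 -0.359 0 0;0.058 -0.359 0 0;0.058 -0.359 0 0;0.058 -0.359 0 0;0.058 -0.359 0 0;0.058 -0.359 0 0;0.058 -0.359 0 0;0.058 -0.359 0 0")

```text
t: 5.65
eef_pos: [504.0, -313.8, 207.7]
tcp_rot: [-3.14, -0.002, 1.868]
ft_force: [1.0, -0.4, -0.6]
opening: 0.006
grip_force: 0.0
```

Call:
drive_tool(deltas="0 0 -0.3 0;0 0 -0.3 0;0 0 -0.3 0;0 0 -0.2 0;0 0 0 0;0 0 0 0")

```text
t: 6.15
eef_pos: [503.7, -311.7, 98.0]
tcp_rot: [-3.14, -0.003, 1.869]
ft_force: [-0.2, -1.5, -0.2]
opening: 0.001
grip_force: 0.0
```

```bash
python3 shot.py a4; python3 - <<'E'
from h import *
print(R@env.state()["eef_pos"][:2])
for c in("scene","side"):
    z=np.load(c+".npz");im=z["im"];W=world(c,z["d"].astype(float));q=W[...,:2]@R.T;u,v=q[...,0],q[...,1];H=W[...,2]
    k=(z["d"]>0)&(v>-480)&(v<-225)&(u>368)&(u<414)&(abs(H-30.5)<1.5)
    print(np.percentile(v[k],[.5,2,98,99.5]).round(1),np.percentile(u[k],[2,98]).round(1))
E
```

```text
6.25 [ 504.55730543 -312.30003009  100.25474331] [0.67652429 0.29531129 0.12915559]
[ 390.81335098 -446.51350255]
[-410.7 -407.2 -253.7 -251.1] [369.6 412.3]
[-408.3 -406.5 -252.5 -249.2] [370.7 412.3]
```

View pics/a4.png

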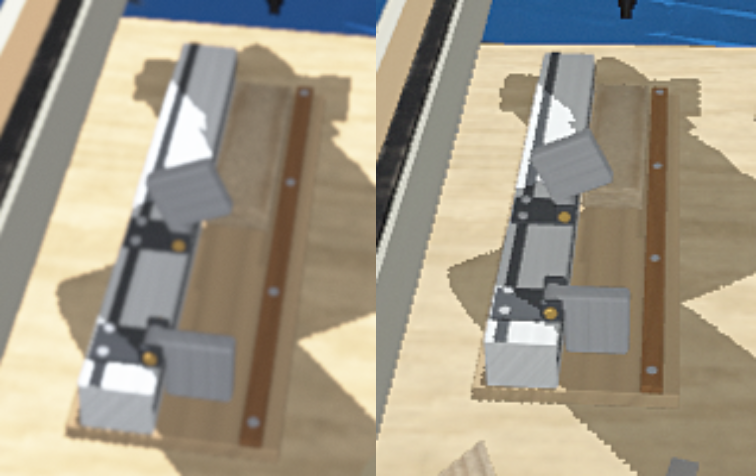

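Call:
drive_tool(deltas="0 0 -0.25 0;0 0 -0.25 0;0 0 -0.14 0;0 0 0 0;0 0 0 0;-0.03 0.096 0 0;-0.03 0.096 0 0;0 0 0 0")

```text
t: 6.92
eef_pos: [497.6, -291.0, 36.8]
tcp_rot: [3.141, 0.0, 1.87]
ft_force: [0.2, 0.4, -0.1]
opening: 0.004
grip_force: 0.0
```

Call:
drive_tool(deltas="-0.0147 0.0478 0 0;-0.0147 0.0478 0 0;-0.0147 0.0478 0 0;-0.0147 0.0478 0 0;-0.0147 0.0478 0 0;-0.0147 0.0478 0 0;-0.0147 0.0478 0 0;-0.0147 0.0478 0 0;-0.0147 0.0478 0 0;-0.0147 0.0478 0 0")

```text
t: 7.75
eef_pos: [483.2, -244.6, 35.6]
tcp_rot: [3.142, -0.0, 1.869]
ft_force: [0.4, -1.0, -0.2]
opening: -0.001
grip_force: 0.4
```

Call:
drive_tool(deltas="-0.0147 0.0478 0 0;-0.0147 0.0478 0 0;-0.0147 0.0478 0 0;-0.0147 0.0478 0 0;-0.0147 0.0478 0 0;-0.0147 0.0478 0 0;-0.0147 0.0478 0 0;-0.0147 0.0478 0 0;-0.0147 0.0478 0 0;-0.0147 0.0478 0 0")

```text
t: 8.58
eef_pos: [468.5, -196.8, 35.6]
tcp_rot: [3.142, -0.0, 1.869]
ft_force: [0.2, -0.1, -0.5]
opening: 0.004
grip_force: 0.2
```

Call:
drive_tool(deltas="-0.0147 0.0478 0 0;-0.0147 0.0478 0 0;-0.0147 0.0478 0 0;-0.0147 0.0478 0 0;-0.0147 0.0478 0 0;-0.0147 0.0478 0 0;-0.0147 0.0478 0 0;-0.0074 0.0239 0 0;-0.0074 0.0239 0 0;0 0 0 0")

```text
t: 9.42
eef_pos: [456.8, -158.6, 35.7]
tcp_rot: [-3.142, -0.0, 1.869]
ft_force: [-0.8, 0.4, 0.1]
opening: 0.005
grip_force: 0.0
```

```bash
python3 shot.py a5; cat > m.py <<'E'
from h import *
print(R@env.state()["eef_pos"][:2])
for c in("scene","side"):
    z=np.load(c+".npz");im=z["im"];W=world(c,z["d"].astype(float));q=W[...,:2]@R.T;u,v=q[...,0],q[...,1];H=W[...,2]
    k=(z["d"]>0)&(v>-300)&(v<-70)&(u>372)&(u<410)&(abs(H-30.5)<1.5)
    if k.any(): print(np.percentile(v[k],[.5,2,50,98,99.5]).round(1))
E
python3 m.py
```

```text
9.5167 [ 456.97270058 -159.05515803   35.66991189] [-0.12105088  0.43881944 -0.52723555]
[ 390.25246059 -286.05175996]
[-275.4 -271.  -185.7  -81.1  -79.9]
[-276.6 -271.  -188.5  -80.3  -79. ]
```

View pics/a5.png

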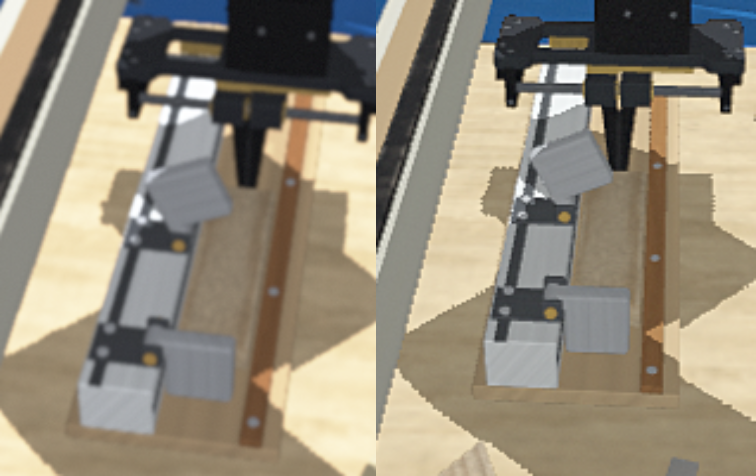

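The offcut is passing under the raised stop. Its right end is at v ≈ -276, so about 23 mm remains.

Call:
drive_tool(deltas="-0.0117 0.0382 0 0;-0.0117 0.0382 0 0;-0.0117 0.0382 0 0;-0.0117 0.0382 0 0;-0.0059 0.0191 0 0;-0.003 0.0096 0 0;-0.003 0.0096 0 0;0 0 0 0")

```text
t: 10.18
eef_pos: [451.0, -139.8, 35.6]
tcp_rot: [-3.142, -0.0, 1.869]
ft_force: [0.1, 0.0, -0.4]
opening: 0.0
grip_force: 0.0
```

Call:
drive_tool(deltas="-0.003 0.0096 0 0;-0.003 0.0096 0 0;0 0 0 0")

```text
t: 10.43
eef_pos: [451.0, -138.5, 35.8]
tcp_rot: [3.14, 0.001, 1.869]
ft_force: [1.1, -4.7, -0.8]
opening: 0.003
grip_force: 2.2
```

Call:
drive_tool(deltas="-0.003 0.0096 0 0;0 0 0 0")

```text
t: 10.6
eef_pos: [451.4, -138.2, 36.0]
tcp_rot: [3.139, 0.003, 1.869]
ft_force: [1.5, -10.2, -0.8]
opening: 0.006
grip_force: 4.9
```

The force rose to 10 N at the expected place. I'll back off, lift, and check.

Call:
drive_tool(deltas="0.003 -0.0096 0 0;0.006 -0.019 0 0;0.03 -0.096 0 0;0.06 -0.19 0 0;0.06 -0.19 0 0;0 0 0.3 0;0 0 0.3 0;0.03 -0.1 0.3 0;0.06 -0.2 0.3 0;0 0 0 0")

```text
t: 11.43
eef_pos: [477.7, -221.2, 160.8]
tcp_rot: [3.136, 0.007, 1.868]
ft_force: [-0.3, 0.2, -0.1]
opening: 0.005
grip_force: 0.0
```

```bash
python3 shot.py a6; python3 m.py; python3 - <<'E'
from h import *
im=np.load("side.npz")["im"];cv2.imwrite("pics/a7.png",cv2.resize(im[280:370,290:370,::-1],(480,540),interpolation=2))
E
```

```text
11.5333 [ 475.20876161 -218.40037399  156.36806848] [-0.14153448  0.24496372 -0.13855589]
[ 390.28665215 -348.13563395]
[-253.  -249.5 -176.6  -81.   -79.6]
[-252.8 -250.3 -183.   -80.2  -79.1]
```

View pics/a6.png

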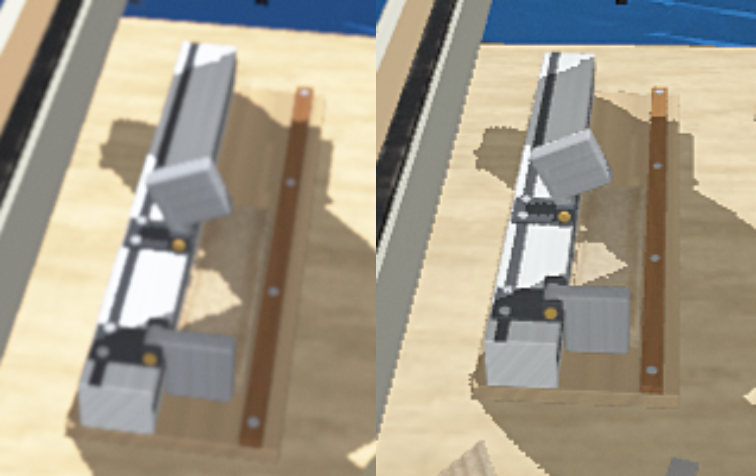

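The offcut's right end is at v ≈ -253, which puts its left end at about -93, against the lowered flag's face at -92.5. The near flag is still up at (190,190), and the robot is clear.

```bash
python3 -c "
from cell import env
print(env.job_done())"
```

```text
the job is handed in; nothing more can be done
None
```

I flipped the far flag fully down, left the near one up, and pushed the offcut under it until it rests against the lowered flag; the job is handed in at about 11.5 s, with no verdict returned.

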